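Clamp the marking template on the layer-pad jig

TASK

Get the carton jig ready for marking: set the large marking template (the one with the bar handle) down over the two pins of the jig so that it lies flush on the cardboard pad. Then press down the thumb pad of the sprung clip to open its jaw, keep it pressed while you slide the clip as far as it goes towards the template, and let it go so that the jaw closes on the template's edge. Leave the small template, the bottles, the scouring pads and the bowl where they are.

Things in the scene. Friction and masses are not known exactly. Their poses are not given: they have to be found in the camera images.
- template: Large marking template, loose, 0.35 kg: aluminium plate 110 (x) by 200 (y) by 6 mm with four 28 mm windows and two 12 mm locating holes at x = 0, y = +-55 mm. A black bar handle 18 mm wide (x), 70 long (y), 40 high stands on its middle, top 46 mm above the underside. Origin: centre of the underside; z up. Half a turn makes no difference: either way round is right.
- small_template: Small template, leave alone: aluminium plate 85 (x) by 150 (y) by 6 mm, round black knob 28 mm wide, top at 36 mm, holes only 76 mm apart. Origin: centre of the underside. Lies on the same 3 mm cardboard sheet as the large one, centres about 170 mm apart; either may be nearer the robot.
- jig: Marking jig, fixed: plywood board 170 (x) by 420 (y, from -115 to +305) by 18 mm. Origin: on the table under the middle of the template's place. That is a cardboard pad, top 26 mm above the table, with two upright 10 mm pins at x = 0, y = +-55 mm, tapered tips 26 mm above the pad. A sprung clip rides on the +y end and slides along the jig's -y towards the template.
- nest (a point): Centre of the top of the jig's cardboard pad, midway between the pins: where the template's origin belongs, with the template's y axis along this point's y axis (the pins' line). Axes as the jig's.
- thumb_pad (a point): Middle of the top face of the clip's thumb pad: steel dish 54 x 54 mm, 7 mm lips front and rear (46 mm apart), 80 mm above the table when shut; on the lever's end away from the template. Pressed straight down 25 mm (5 N rising to 11 N; hard stop at 29) it lifts the jaw some 12 mm; it springs back. A fingertip in the dish can also push the clip along the jig while pressing.
- jaw_tip (a point): Middle of the underside of the jaw's nose (36 mm wide), on the end of the lever towards the template. Shut, the jaw rests on the lower lip, level with the jig's pad; it has to rise more than 6 mm to pass over the template, else its blunt nose butts against the plate's edge.
- clip_slide (a joint): How far the clip has slid towards the template, m: 0 fully back, 0.08 fully forward (stop). It needs about 2 N and stays where it is left. At 0.08 the jaw reaches 22 mm over the edge of a seated template; at 0.038 it is just at the edge.
- clip_jaw (a joint): Angle of the sprung jaw, rad: 0 shut, about 0.3 to 0.35 with the thumb pad pressed 25 mm down, 0.40 at most; about 0.12 when closed on the template's 6 mm plate.
- bottle_a: Amber glass bottle with a paper label, 62 mm across, 190 mm high, standing beyond the jig; leave alone. Origin: centre of the underside.
- bottle_b: Amber glass bottle without label, 62 mm across, 190 mm high, standing beyond the jig; leave alone. Origin: centre of the underside.
- scourer_a: Grey scouring pad, 70 x 100 x 25 mm, on the table beyond the clip end of the jig; leave alone. Origin: centre of the underside.
- scourer_b: Reddish scouring pad, 70 x 90 x 25 mm, on the table beyond the gap between jig and templates; leave alone. Origin: centre of the underside.
- bowl: White bowl, 140 mm across, 55 mm high, at the left of the table; leave alone. Origin: centre of the underside.

How it is judged:
By the outcome, as a careful person would: the job done as asked, in the order asked, and still so for the second after the job is handed in, with the robot touching nothing.
It also fails if it takes over 61 s, if anything falls off the work surface, if the arm or the gripper's body presses on something with over 40 N, if the wrist force passes 120 N, or if a joint passes its speed limit or range.

ROBOT

A 6-joint arm with a two-finger parallel gripper is mounted at the origin on the work surface. World frame = base frame: x ahead of the robot, y to its left, z up, the work surface at z = 0. Lengths are in m, angles in degrees, forces in N, time in s.
With the tool pointing down it reaches from about 0.35 to 0.975 m from the base axis. Payload 17.4 kg.
Tool frame: the origin (TCP) lies between the finger pads; the fingertips stand 22 mm ahead of it and the grasp point (between the pads) lies 3 mm ahead of it; z points along the fingers, y is the line along which they close (so a half turn about z gives the same grasp; the last joint's range is limited). The gripper opens to 85 mm and grips with 20 to 120 N. Pads are 22 mm wide; open, the fingers measure 114 mm over their backs; the gripper's body (76 mm by 85 mm) begins 54 mm behind the grasp point. The pads swing forward as they close: fully open they stand 13 mm farther back than shut.
Start: joints at [67.391, 6.646, 82.598, -0, 90.757, -2.166], TCP at [0.236, 0.632, 0.253] pointing down, gripper open.
Joint ranges: [-162.19, 162.19], [-47.58, 125.68], [4.15, 143.07], [-65.23, 245.23], [0.69, 171.88], [-170.13, 170.13]. Speed limits (degrees/s): [108.29, 108.29, 127.2, 180, 180, 180].

INTERFACE

Orientations are given as a 3x3 rotation matrix whose columns are the frame's x, y, z axes.
In Python, from rig import * gives the robot as it stands. The module is installed in compiled form; this text tells all that it offers. Calls block until the motion is done:
- movep(position, orientation): joint-space move of the TCP to a pose.
- move_l(position, attitude=None, feed=0.15, f_stop=None): straight line of the TCP; attitude=None keeps the orientation; feed is the mean speed in m/s. With f_stop (N) it stops when the force on the tool has changed by that much, and returns True; else False.
- move_joints(angles): joint-space move.
- open_gripper() and grab(grip_force=None): open the fingers fully, or close them until they stop; grip_force is the grip in N (None keeps the last).
- dwell(seconds).
- ik(position, orientation): joint angles nearest the present ones, or None.
- capture(name): name is "scene" or "top" or "wrist"; returns the picture (400x640x3 uint8, red, green, blue); there is no depth.
- calibration(name): a dict with "mtx" (3x3 intrinsics, pixels), "world_from_camera" (4x4, takes a point from camera to world coordinates). Camera axes: x right, y up, looking along -z (the intrinsics and any distortion apply to the point x, -y, -z); pixel columns grow to the right and rows downward; lengths in m; the calibration is good to about 2 mm. A picture is of the moment at which its call begins: read the wrist's pose just before it. calibration takes no time and is no camera call; for the wrist camera it gives the pose at the moment of the call.
A pose or a line that the arm cannot do raises IKError and nothing moves.
- hand_in(): hands the job in; it is judged then, once.
Readings, each from a call of its own:
- current_t(): time.
- current_q(): joint angles.
- current_joint_velocities(): joint speeds.
- current_joint_torque(): joint torques, N m.
- current_position(): TCP position.
- current_tool_rot(): TCP orientation.
- current_wrist_force(): force on the tool from outside, world axes, zero at the start.
- current_moment(): the same for the moment, N m.
- current_finger_gap(): finger opening in m.
- current_grip_force(): force on a finger pad.
Only numpy, scipy, OpenCV 4.12 (cv2) and the standard library are available. Lean on these libraries where they do the work, as an engineer would, in place of code of your own. Each camera call takes 0.05 s, during which the arm holds its last target. There are 200 camera calls.

## Working session

There is one attempt and no reset: what is moved stays moved. The work goes in short steps, each a Python script; the robot and the scene stay as the last script left them, time stands still between calls to the robot, and variables do not carry over. Pictures are saved under pics/ and viewed, at most 10 in all, crops included, and the job is handed in when it is done.

```bash
mkdir -p pics; python3 - <<'E'
from rig import *
import cv2,numpy as np
for n in("scene","top"):
    im=capture(n); cv2.imwrite(f"pics/{n}0.png",im[:,:,::-1])
    c=calibration(n); print(n,{k:np.round(v,4).tolist() if hasattr(v,'shape') or isinstance(v,list) else v for k,v in c.items()})
print(current_t())
E
```

```text
scene {'mtx': [[432.244, 0.0, 319.0884], [0.0, 432.244, 197.7549], [0.0, 0.0, 1.0]], 'world_from_camera': [[-0.0136, -0.8514, 0.5244, 1.1789], [0.9998, -0.0193, -0.0055, 0.0946], [0.0148, 0.5242, 0.8515, 1.076], [0.0, 0.0, 0.0, 1.0]]}
top {'mtx': [[394.5169, 0.0, 323.4064], [0.0, 394.5169, 197.1664], [0.0, 0.0, 1.0]], 'world_from_camera': [[0.0281, 0.9938, -0.1079, 0.4399], [-0.9996, 0.0274, -0.0079, 0.0909], [-0.0049, 0.1081, 0.9941, 1.2864], [0.0, 0.0, 0.0, 1.0]]}
0.1
```

View pics/top0.png

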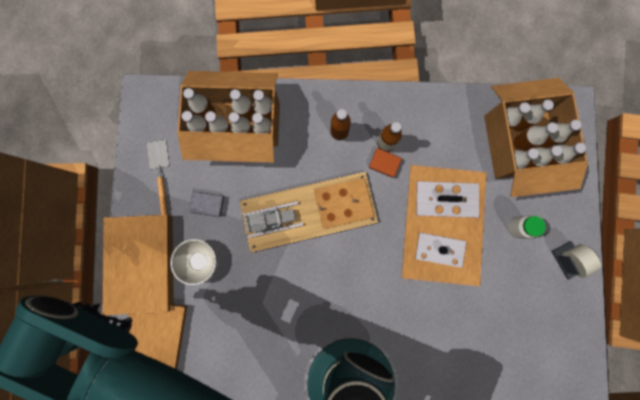

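View pics/scene0.png

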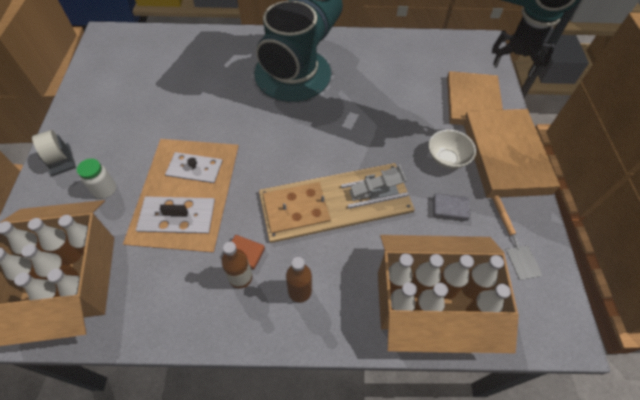

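The top view shows the large template at about (448,199) px with its handle at (452,198), the jig's pad at about (344,203) and the clip at about (270,220). The scene view agrees. Next I'll take close looks with the wrist camera.

```bash
cat > h.py <<'E'
from rig import *
import numpy as np, cv2
def ray(c,uv,z):
    """pixels -> world points on plane at height z"""
    M=np.asarray(c["mtx"],float);T=np.asarray(c["world_from_camera"],float)
    uv=np.asarray(uv,float).reshape(-1,1,2)
    n=cv2.undistortPoints(uv,M,np.asarray(c.get("dist",c.get("distortion",np.zeros(5))),float)).reshape(-1,2)
    d=np.c_[n[:,0],-n[:,1],-np.ones(len(n))]@T[:3,:3].T
    o=T[:3,3]; return o+d*((z-o[2])/d[:,2])[:,None]
def down(a):
    """tool z down, tool y (closing line) at heading a (deg) from world x"""
    a=np.radians(a);y=np.array([np.cos(a),np.sin(a),0]);z=np.array([0,0,-1.]);return np.c_[np.cross(y,z),y,z]
def snap(name,f):
    c=calibration(name);im=capture(name);cv2.imwrite(f"pics/{f}.png",im[:,:,::-1]);np.savez(f"pics/{f}.npz",im=im,**c);return c,im
E
python3 - <<'E'
from h import *
c=calibration("top");print(c.keys())
for n,uv,z in[("handle",(452,198),.049),("tmpl",(448,199),.009),("pad",(344,203),.026),("thumb",(255,221),.08),("pegR",(366,200),.05),("pegL",(323,209),.05)]:
    print(n,ray(c,uv,z).round(3))
w=calibration("wrist");print(w.keys())
R=current_tool_rot();T=np.asarray(w["world_from_camera"]);print(R.round(3),(R.T@T[:3,:3]).round(3),R.T@(T[:3,3]-current_position()),np.asarray(w["mtx"]).round(1))
E
```

```text
dict_keys(['mtx', 'world_from_camera'])
handle [[ 0.583 -0.304  0.049]]
tmpl [[ 0.584 -0.304  0.009]]
pad [[0.56  0.034 0.026]]
thumb [[0.492 0.308 0.08 ]]
pegR [[ 0.569 -0.034  0.05 ]]
pegL [[0.537 0.101 0.05 ]]
dict_keys(['mtx', 'world_from_camera'])
[[-0.937  0.349 -0.   ]
 [ 0.349  0.937 -0.001]
 [-0.    -0.001 -1.   ]] [[-0.     0.946  0.323]
 [ 1.     0.    -0.   ]
 [-0.     0.323 -0.946]] [ 0.08209228 -0.00054595 -0.11951313] [[277.    0.  319.7]
 [  0.  277.  200.6]
 [  0.    0.    1. ]]
```

```bash
python3 - <<'E'
from h import *
R=down(13); tx=R[:,0]
nest=np.array([.553,.034,.0])
movep(nest-.082*tx+[0,0,.193],R)
c,im=snap("wrist","jig1"); print(current_t(),current_position())
R=down(0)
movep(np.array([.583,-.304,0])-.082*R[:,0]+[0,0,.16],R)
c,im=snap("wrist","tm1"); print(current_t(),current_position(),current_q())
a=cv2.imread("pics/jig1.png");b=cv2.imread("pics/tm1.png")
cv2.imwrite("pics/jt.png",cv2.resize(np.vstack([a[:,100:540],b[:,100:540]])[:800],None,fx=.75,fy=.75))
E
```

```text
2.8333 [ 0.57156815 -0.04531368  0.19304148]
4.175 [ 0.58357927 -0.38470502  0.16046922] [-3.54895465e+01  1.17276723e+01  8.55700623e+01  1.39065046e-02
  8.26742558e+01 -3.55835816e+01]
```

View pics/jt.png

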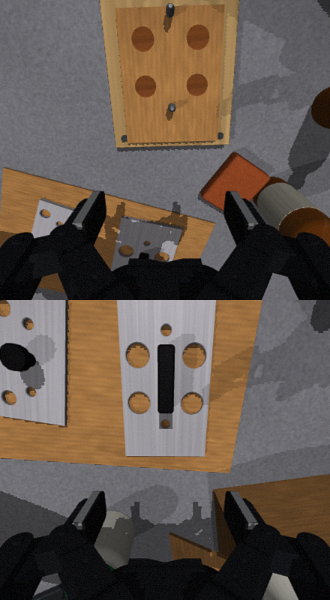

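Upper half, the jig: pins at full-image px of about (327,8) and (329,141). Lower half, the large template: locating holes at about (321,40) and (320,165), with the four windows around the handle. I'll enlarge both.

```bash
python3 - <<'E'
import cv2,numpy as np
a=cv2.imread("pics/jig1.png")[0:165,260:400];b=cv2.imread("pics/tm1.png")[15:180,250:390]
cv2.imwrite("pics/z1.png",cv2.resize(np.hstack([a,b]),None,fx=2.8,fy=2.8,interpolation=cv2.INTER_NEAREST))
E
```

```text
(no output)
```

View pics/z1.png

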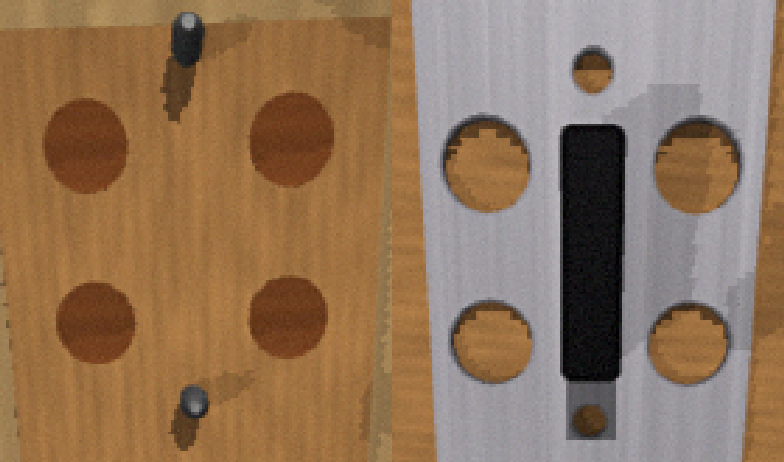

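The enlargement shows pin tips at about (327.1,7.1) and (330.4,144.3). Four brown discs on the pad match the template's windows, so I'll measure discs, windows, and holes by mask.

```bash
cat >> h.py <<'E'
def blobs(mask,lo,hi):
    out=[]
    for k in cv2.findContours(mask.astype(np.uint8),cv2.RETR_LIST,cv2.CHAIN_APPROX_NONE)[0]:
        A=cv2.contourArea(k)
        if lo<A<hi and len(k)>5:
            x,y,w,h=cv2.boundingRect(k);(cx,cy),(p,q),t=cv2.fitEllipse(k); out.append((round(cx,2),round(cy,2),round(p,1),round(q,1),A))
    return sorted(out,key=lambda b:b[1])
E
python3 - <<'E'
from h import *
d=dict(np.load("pics/jig1.npz"));im=d["im"]
hsv=cv2.cvtColor(im,cv2.COLOR_RGB2HSV)
m=(hsv[...,1]>150)&(hsv[...,2]<135)&(hsv[...,0]<20); m[165:]=0;m[:,:260]=0;m[:,400:]=0
B=[b for b in blobs(m,300,1200)]; 
P=ray(d,[b[:2] for b in B],.026)
print(B,P.round(4),P.mean(0))
pins=ray(d,[(327.1,7.1),(330.4,144.3)],.052);print("pins",pins,pins.mean(0),np.linalg.norm(pins[0]-pins[1]), np.degrees(np.arctan2(*(pins[0]-pins[1])[1::-1])))
d=dict(np.load("pics/tm1.npz"));im=d["im"]
hsv=cv2.cvtColor(im,cv2.COLOR_RGB2HSV)
m=~((hsv[...,1]<60)&(hsv[...,2]>75)); m[180:]=0;m[:,:250]=0;m[:,390:]=0
B=blobs(m,80,3000); 
P=ray(d,[b[:2] for b in B],.009)
for b,p in zip(B,P):print(b,p.round(4))
E
```

```text
[(363.49, 49.14, 29.3, 33.5, 767.0), (289.97, 51.46, 29.4, 33.1, 762.0), (362.34, 112.57, 27.2, 29.0, 616.5), (293.62, 114.76, 27.4, 28.3, 607.0)] [[0.5818 0.0925 0.026 ]
 [0.5162 0.0753 0.026 ]
 [0.596  0.0386 0.026 ]
 [0.5304 0.0213 0.026 ]] [0.55611225 0.05691102 0.026     ]
pins [[0.54248427 0.10958609 0.052     ]
 [0.57093819 0.0044408  0.052     ]] [0.55671123 0.05701344 0.052     ] 0.10892730072468089 105.14242500931881
(321.1, 39.97, 12.7, 14.7, 145.0) [ 0.5855 -0.2485  0.009 ]
(283.07, 73.41, 29.8, 33.5, 783.5) [ 0.5516 -0.2749  0.009 ]
(358.36, 73.94, 29.4, 33.7, 773.5) [ 0.6189 -0.2753  0.009 ]
(320.87, 103.15, 23.5, 120.6, 1939.0) [ 0.5854 -0.2999  0.009 ]
(285.19, 136.57, 27.1, 28.9, 612.0) [ 0.5513 -0.3302  0.009 ]
(355.3, 137.16, 26.9, 28.6, 602.0) [ 0.6185 -0.3307  0.009 ]
(319.8, 165.02, 11.8, 12.3, 109.5) [ 0.5845 -0.3577  0.009 ]
(257.95, 193.29, 13.5, 373.2, 1792.0) [ 0.5212 -0.387   0.009 ]
(378.4, 275.11, 13.7, 493.4, 1346.5) [ 0.6512 -0.4844  0.009 ]
```

```bash
python3 - <<'E'
from h import *
R=down(-.4); C=np.array([.58505,-.3029,0])
movep(C+[0,0,.10],R)
move_l(C+[0,0,.041],R,feed=.12)
grab(60); print("gap",current_finger_gap(),current_grip_force(),current_position(),current_wrist_force())
move_l(C+[0,0,.14],R,feed=.15)
dwell(.2)
print(current_finger_gap(),current_wrist_force(),current_position(),current_t())
c,im=snap("wrist","held1"); p=current_position();Rt=current_tool_rot()
zt=p[2]-.032
hsv=cv2.cvtColor(im,cv2.COLOR_RGB2HSV)
m=~((hsv[...,1]<60)&(hsv[...,2]>75))
for b in blobs(m,150,5000):
    P=ray(c,b[:2],zt)[0];print(b,((P-p)@Rt).round(4))
E
```

```text
gap 0.016863232986393747 60.29073894023895 [ 0.58520413 -0.30298911  0.04139917] [-0.27898536  0.93431383  4.5701957 ]
0.016810628304613894 [ 0.16070862 -0.62581023 -3.19095069] [ 0.58473926 -0.30269982  0.13877794] 6.9417
(460.56, 12.34, 32.1, 96.8, 1649.5) [0.1239 0.0667 0.032 ]
(106.7, 114.0, 17.2, 23.5, 314.5) [ 0.0784 -0.1105  0.0322]
(319.64, 157.14, 18.7, 20.5, 298.5) [0.0558 0.0006 0.032 ]
(126.45, 181.22, 33.0, 48.4, 1207.0) [ 0.0422 -0.1083  0.0322]
(377.45, 201.73, 41.1, 47.5, 1515.0) [0.03  0.034 0.032]
(261.75, 202.01, 40.8, 47.2, 1505.0) [ 0.0298 -0.0329  0.0321]
(116.1, 219.18, 13.5, 19.4, 201.5) [ 0.0191 -0.1196  0.0322]
(346.6, 262.81, 9.8, 25.4, 163.5) [-0.0104  0.0174  0.032 ]
(292.74, 271.67, 10.5, 24.1, 175.5) [-0.0168 -0.0164  0.032 ]
(173.36, 300.97, 20.5, 148.2, 1538.0) [-0.039  -0.0957  0.0321]
(319.63, 330.6, 36.1, 48.2, 580.5) [-0.0635  0.0005  0.032 ]
```

View pics/held1.png

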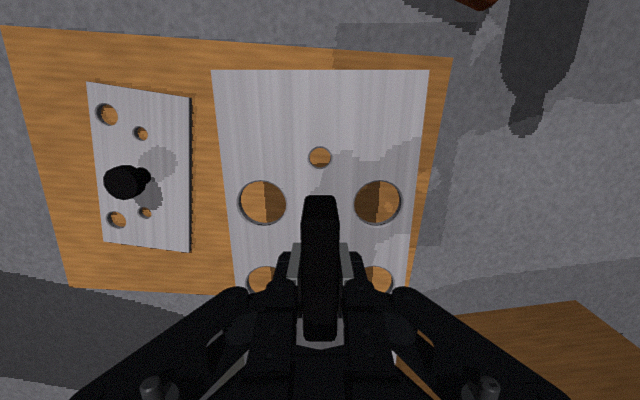

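The template is held centred. The near hole is at (319.6,157) px and the windows at (262,202) and (377,202), which puts the template 0.3–0.6 mm off in tool x and y. Now I'll place it with force-guarded motion.

```bash
python3 - <<'E'
from h import *
R=down(14.8); C=np.array([.5562,.0569,0])-R@np.array([.0003,.0005,0])
movep(C+[0,0,.125],R); move_l(C+[0,0,.094],R,feed=.08); dwell(.2)
print(current_position()-C,current_wrist_force(),current_t())
s=move_l(C+[0,0,.063],R,feed=.04,f_stop=10)
print(s,current_position()-C,current_wrist_force(),current_moment(),current_t())
E
```

```text
[2.27972511e-04 4.04515869e-05 9.44890813e-02] [ 0.23070795  0.11595817 -2.89399244] 9.075
True [-3.15575531e-04 -1.04127232e-05  6.43723887e-02] [-1.46983047 -0.42152953  5.78789191] [-0.06173068  0.09202651  0.04329492] 9.775
```

```bash
python3 - <<'E'
from h import *
open_gripper(); p=current_position()
move_l(p+[0,0,.1],feed=.2)
R=down(14.8); C=np.array([.5562,.0569,0])
movep(C+R[:,0]*.17+[0,0,.22],R); dwell(.1)
c,im=snap("wrist","clip1"); print(current_t())
cv2.imwrite("pics/clip1z.png",cv2.resize(im[0:300,170:470,::-1],None,fx=2,fy=2))
E
```

```text
11.9917
```

View pics/clip1z.png

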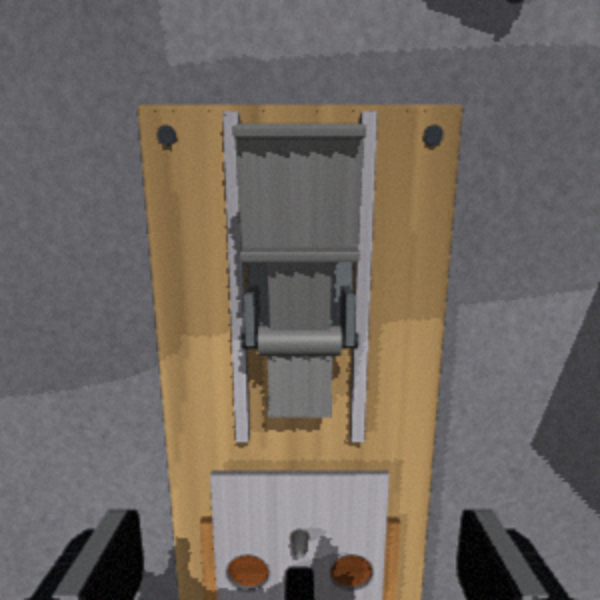

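The template is in place, with a pin through the near hole and the discs centred in the windows. Thumb-pad lips are at full-image rows of about 65.5 and 128, col 320; the jaw nose is at (320,209) and the plate edge at row 236. I'll locate the pad and press.

```bash
python3 - <<'E'
from h import *
d=dict(np.load("pics/clip1.npz"))
R=down(14.8); C=np.array([.5562,.0569,0])
L=ray(d,[(320,65.5),(320,128)],.087); print(L,((L-C)@R).round(4))
E_=ray(d,[(276,236),(364,236)],.032);print(((E_-C)@R).round(4), ((ray(d,[(320,209)],.036)-C)@R).round(4))
T=L.mean(0); T[2]=0; print("thumb",T)
grab(20)
movep(T+[0,0,.125],R); dwell(.2); f0=current_wrist_force()
s=move_l(T+[0,0,.095],R,feed=.08,f_stop=3); print(s,current_position(),current_wrist_force()-f0)
if not s:
    s=move_l(T+[0,0,.085],R,feed=.03,f_stop=3); print(s,current_position()[2],current_wrist_force()-f0,current_t())
E
```

```text
[[0.48461675 0.33040575 0.087     ]
 [0.4972955  0.28222018 0.087     ]] [[ 0.2827  0.0007 -0.087 ]
 [ 0.2329  0.0006 -0.087 ]]
[[ 0.1011 -0.0532 -0.032 ]
 [ 0.1009  0.0543 -0.032 ]] [[ 0.1377  0.0006 -0.036 ]]
thumb [0.49095613 0.30631296 0.        ]
True [0.49099303 0.30599426 0.09751256] [ 1.7332259  -1.59938304  5.27391587]
```

```bash
python3 - <<'E'
from h import *
R=down(14.8); p=current_position()
T=np.array([.49096,.30631,0])
s=move_l(T+[0,0,.0765],R,feed=.04,f_stop=20); print(s,current_position(),current_wrist_force(),current_t())
c,im=snap("wrist","press1"); print(current_position()-T)
sc=capture("scene"); cv2.imwrite("pics/p1.png",np.vstack([im[100:400,120:520,::-1],cv2.resize(sc[140:260,250:430,::-1],(400,267),interpolation=cv2.INTER_CUBIC)]))
E
```

```text
False [0.49120877 0.30663548 0.0776374 ] [-3.42651752  0.14574034 12.10507234] 14.6333
[0.00023339 0.0003437  0.07769496]
```

View pics/p1.png

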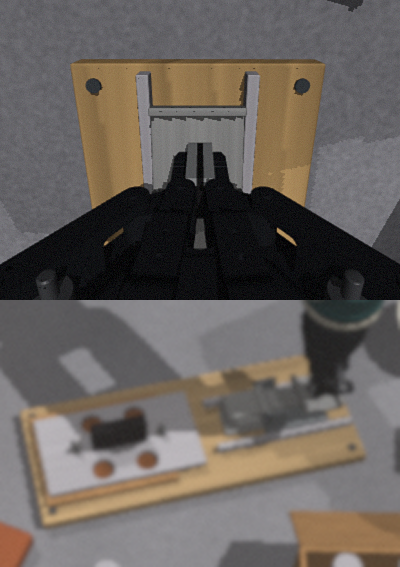

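The fingertip sits in the dish and the pad is pressed about 24 mm with 12 N. Now I'll slide.

```bash
python3 - <<'E'
from h import *
R=down(14.8); T=np.array([.49096,.30631,0.0757]); u=-R[:,0]
s=move_l(T+.1*u,R,feed=.05,f_stop=14)
print(s,(current_position()-T)@R,current_wrist_force()@R,current_t())
c,im=snap("wrist","slid"); sc=capture("scene"); cv2.imwrite("pics/p2.png",np.vstack([im[100:400,120:520,::-1],cv2.resize(sc[140:260,250:430,::-1],(400,267),interpolation=cv2.INTER_CUBIC)]))
E
```

```text
True [-0.07668713  0.0009118  -0.00248367] [  3.71592756  -4.28810242 -14.98274325] 16.15
```

View pics/p2.png

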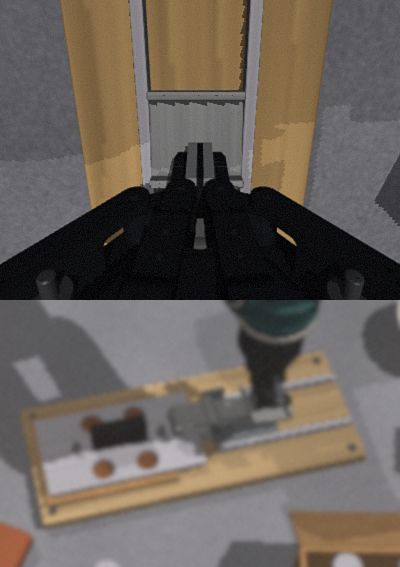

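The jaw has passed over the plate edge. The rear lip lags the finger by about 10 mm, so the clip is near 0.07 and I'll keep pushing to the stop.

```bash
python3 - <<'E'
from h import *
R=down(14.8); T=np.array([.49096,.30631,0.0765]); u=-R[:,0]
for k in range(3):
    s=move_l(T+.108*u,R,feed=.03,f_stop=12)
    print(s,(current_position()-T)@R,current_wrist_force()@R,current_t())
    if (current_wrist_force()@R)[0]>12 or not s: break
c,im=snap("wrist","slid2"); sc=capture("scene"); cv2.imwrite("pics/p3.png",np.vstack([im[100:400,120:520,::-1],cv2.resize(sc[140:260,250:430,::-1],(400,267),interpolation=cv2.INTER_CUBIC)]))
E
```

```text
True [-0.07675519  0.00093026 -0.00255736] [  3.63493433  -5.24615157 -14.50178621] 16.5417
True [-0.07685461  0.00095145 -0.00338644] [  3.08460748  -5.22437172 -13.52209391] 16.825
True [-0.0769198   0.00093149 -0.00411984] [  2.99978949  -4.75099449 -13.14103667] 17.1167
```

View pics/p3.png

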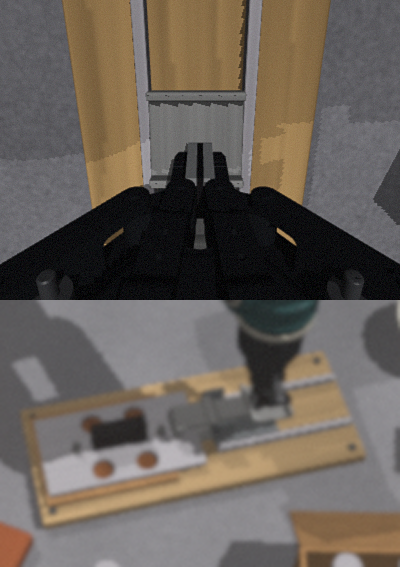

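```bash
python3 - <<'E'
from h import *
R=down(14.8); C=np.array([.5562,.0569,0])
for n,r in(("press1",(208,216)),("slid",(192,200)),("slid2",(192,200))):
    d=dict(np.load(f"pics/{n}.npz")); g=cv2.cvtColor(d["im"],cv2.COLOR_RGB2GRAY)[:,300:340].mean(1)
    e=180+np.argmax(np.abs(np.diff(g[180:225]))); print(n,e,g[185:225].round().astype(int).tolist(),[((ray(d,[(320,e)],z)-C)@R)[0,0].round(4) for z in(.05,.06,.07)])
print(current_position(),current_wrist_force()@R)
E
```

```text
press1 207 [121, 121, 122, 122, 122, 120, 122, 120, 120, 120, 120, 120, 120, 121, 120, 120, 121, 121, 122, 123, 91, 59, 60, 121, 130, 125, 114, 117, 116, 116, 104, 57, 62, 78, 92, 114, 126, 126, 125, 125] [np.float64(0.2861), np.float64(0.2898), np.float64(0.2934)]
slid 191 [114, 114, 114, 116, 116, 69, 56, 115, 124, 119, 107, 111, 108, 108, 89, 52, 56, 64, 80, 98, 116, 119, 118, 117, 117, 117, 117, 117, 117, 116, 115, 117, 117, 117, 116, 116, 116, 116, 116, 116] [np.float64(0.2185), np.float64(0.2215), np.float64(0.2245)]
slid2 189 [114, 114, 115, 117, 116, 73, 56, 91, 115, 118, 106, 108, 107, 106, 107, 77, 46, 55, 67, 85, 103, 115, 116, 115, 115, 114, 115, 114, 115, 114, 114, 115, 114, 114, 114, 114, 114, 114, 113, 114] [np.float64(0.2188), np.float64(0.2217), np.float64(0.2245)]
[0.51150795 0.23216728 0.08080804] [  4.01798708  -5.19392244 -13.32459276]
```

```bash
python3 - <<'E'
from h import *
R=down(14.8); T=np.array([.49096,.30631,0]); u=-R[:,0]
rep=lambda s:print(s,((current_position()-T)@R).round(4),(current_wrist_force()@R).round(1),round(current_t(),2))
p=current_position()
s=move_l(T+.0769*u+[0,0,.0758],R,feed=.03,f_stop=25);rep(s)
for x in(.079,.081,.083,.086,.089):
    s=move_l(T+x*u+[0,0,.0758],R,feed=.02,f_stop=25);rep(s)
    if s or (current_wrist_force()@R)[0]>18: break
c,im=snap("wrist","slid3"); g=cv2.cvtColor(im,cv2.COLOR_RGB2GRAY)[:,300:340].mean(1)
e=181+np.argmin(np.diff(g[180:215]));C=np.array([.5562,.0569,0]);print(e,((ray(c,[(320,e)],.057)-C)@R)[0,0])
d=dict(np.load("pics/press1.npz"));print(((ray(d,[(320,206)],.057)-C)@R)[0,0])
E
```

```text
False [-0.0766  0.0008 -0.0774] [  2.7  -1.6 -15. ] 17.5
False [-0.077   0.0009 -0.0778] [ 17.6  -2.7 -15.7] 17.76
False [-0.0775  0.0009 -0.078 ] [ 31.3  -3.1 -16.2] 18.01
189 0.2209633824331044
0.28923899579524914
```

A 31 N push gave no further motion, so the clip is against a hard stop. I'll let it go and check from above.

```bash
python3 - <<'E'
from h import *
R=down(14.8); T=np.array([.49096,.30631,0]); u=-R[:,0]; C=np.array([.5562,.0569,0])
move_l(T+.0765*u+[0,0,.0765],R,feed=.03); print((current_wrist_force()@R).round(1))
move_l(T+.0765*u+[0,0,.135],R,feed=.06)
movep(C+R[:,0]*.12+[0,0,.22],R); dwell(.1)
c,im=snap("wrist","clip2"); print(current_t())
cv2.imwrite("pics/clip2z.png",cv2.resize(im[0:300,170:470,::-1],None,fx=2,fy=2))
E
```

```text
[  1.7  -2.4 -14.5]
20.1333
```

View pics/clip2z.png

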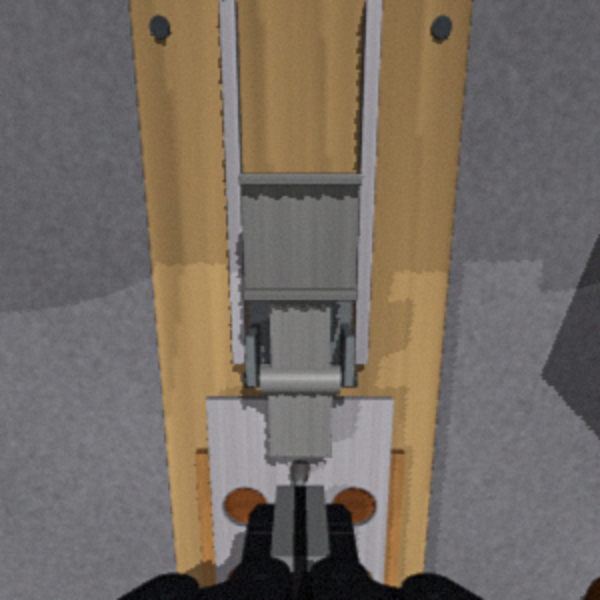

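Now the jaw is closed over the plate: nose at zoomed row 460, plate edge at 397, pin tip just beyond at about 468, and lips at rows 179 and 294. I'll compute the slide from these.

```bash
python3 - <<'E'
from h import *
R=down(14.8); C=np.array([.5562,.0569,0])
a=dict(np.load("pics/clip1.npz"));b=dict(np.load("pics/clip2.npz"))
f=lambda d,r,z:((ray(d,[(320,r)],z)-C)@R)[0,0].round(4)
print("lips",f(a,65.5,.087),f(a,128,.087),f(b,89.5,.087),f(b,147,.087),f(b,89.5,.08),f(b,147,.08))
print("nose",f(a,209,.036),f(b,230,.042),"edge",f(a,236,.032),f(b,198.5,.032))
print("pin tip",f(b,234,.052),"tube",f(a,164,.075),f(b,187,.075),f(a,164,.065),f(b,187,.065))
E
```

```text
lips 0.2827 0.2329 0.2156 0.1676 0.216 0.1666
nose 0.1377 0.0649 edge 0.101 0.1005
pin tip 0.0646 tube 0.1985 0.1267 0.1965 0.1239
```

The slide measures about 0.072, slightly short of 0.08, and the open nose may have swung up against the pin. I'll test by pressing just enough to clear the plate, then pushing again.

```bash
python3 - <<'E'
from h import *
R=down(14.8); T=np.array([.49096,.30631,0]); u=-R[:,0]; C=np.array([.5562,.0569,0])
rep=lambda s:print(s,((current_position()-T)@R).round(4),(current_wrist_force()@R).round(1),round(current_t(),2))
movep(T+.070*u+[0,0,.125],R); dwell(.1); rep(0)
s=move_l(T+.070*u+[0,0,.0985],R,feed=.08,f_stop=8); rep(s)
s=move_l(T+.070*u+[0,0,.0835],R,feed=.04,f_stop=25); rep(s)
for x in np.arange(.072,.094,.002):
    s=move_l(T+x*u+[0,0,.0835],R,feed=.03,f_stop=25);rep(s)
    if s or (current_wrist_force()@R)[0]>20: break
c,im=snap("wrist","push3")
E
```

```text
0 [-0.0706  0.0009 -0.127 ] [-0.1  0.7 -0.7] 20.77
False [-0.0702 -0.0002 -0.098 ] [-0.3 -0.5 -0.4] 21.26
False [-0.0698  0.0007 -0.0844] [  0.7  -1.1 -10.9] 21.78
False [-0.0713  0.0007 -0.0846] [  4.4  -1.5 -10.3] 22.03
False [-0.0731  0.0008 -0.0847] [  7.   -1.3 -10.4] 22.28
False [-0.0751  0.0008 -0.0848] [  7.5   0.3 -12.2] 22.53
False [-0.077   0.0009 -0.0849] [  8.7  -2.  -11.5] 22.78
False [-0.078   0.0009 -0.0852] [ 16.6  -1.3 -13.9] 23.03
False [-0.0785  0.001  -0.0856] [ 30.   -3.1 -16. ] 23.28
```

The finger stops at the same place, and the 1 mm difference fits the pad's tilt. So this is the slide's real end stop. I'll release, retreat, verify numerically and hand in.

```bash
python3 - <<'E'
from h import *
R=down(14.8); T=np.array([.49096,.30631,0]); u=-R[:,0]; C=np.array([.5562,.0569,0])
move_l(T+.077*u+[0,0,.0845],R,feed=.03)
move_l(T+.077*u+[0,0,.135],R,feed=.06)
movep(C+R[:,0]*.12+[0,0,.22],R); dwell(.1)
c,im=snap("wrist","clip3")
a=np.load("pics/clip2.npz")["im"]
d=cv2.absdiff(a,im)[0:225,200:440]; print("diff",d.mean(),(d.max(2)>40).sum())
(dx,dy),r=cv2.phaseCorrelate(*[cv2.cvtColor(i,cv2.COLOR_RGB2GRAY)[80:195,285:355].astype(float) for i in(a,im)]);print("clip shift px",dx,dy,r)
(dx,dy),r=cv2.phaseCorrelate(*[cv2.cvtColor(i,cv2.COLOR_RGB2GRAY)[195:240,260:380].astype(float) for i in(a,im)]);print("template shift px",dx,dy,r)
g=cv2.cvtColor(im,cv2.COLOR_RGB2GRAY)[:,275:300].mean(1); print("plate edge row",190+np.argmax(np.abs(np.diff(g[190:206]))),current_t())
E
```

```text
diff 3.4921543209876544 71
clip shift px -0.0035796468121347402 -0.20108011868330067 0.922474542261973
template shift px -0.1252270782724736 0.16003811602900342 0.9809544997168085
plate edge row 199 25.2917
```

Clip and template are unmoved after the second push, which confirms the end stop. The jaw is closed on the plate and the robot is clear.

```bash
python3 -c "
from rig import *
print(hand_in())"
```

```text
the job is handed in; nothing more can be done
None
```

The job is handed in at about 25 s: the large template lies over both pins on the pad, and the clip is slid to its end stop with its jaw closed on the plate's edge. My camera estimate of the slide is about 0.072 m, not the stated 0.08 m, but two pushes of about 30 N moved it no further.

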